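# Spin the glue press open and catch its handle

## Task

The glue has set and the bench press is slackened off: open it the quick way. Swing the handwheel counter-clockwise by its upright handle and let go so that it runs on by itself, and for at least seven seconds, while it is still running, carry your open fingers round with the handle, centred on it at mid-height with one finger on each side, touching no part of the press. Then close on the handle, bring the wheel to rest with the platen at least 12 mm clear of the work but not run up against its top stop, and finish still holding the handle; disturb nothing else on the bench.

Things in the scene. Friction and masses are not known exactly. Their poses are not given: they have to be found in the camera images.
- press: Bench screw press fixed to the table, 220 mm deep (x), 290 mm wide (y): green base, two columns, crosshead, and on top a level handwheel on a vertical axis (180 mm rim, its top at 223 mm). Glued work with a plywood board on top lies in it. Origin: centre of its underside, z up. Above the wheel stand only its handle and, at the hub, the screw's end (up to 270 mm).
- wheel (a joint): Handwheel angle, rad, growing counter-clockwise seen from above, which opens the press. 0: platen down on the work; 31.4 (5 turns): top stop. A turn lifts the platen 7 mm; the wheel keeps its height. Runs freely: inertia 0.013 kg m2 nominal (x 0.75 to 1.4, hidden), viscous drag 0.0008 N m s/rad, dry drag when opening 0.0003 to 0.0013 N m (hidden); it stays where it stops.
- grip (a point): Centre of the wheel's handle: an upright wooden sleeve 30 mm in diameter, 62 mm tall (226 to 288 mm above the table), turning freely on its own pin, standing on the rim 90 mm from the wheel's axis. The point is on the sleeve's axis at mid-height (257 mm) and goes round with the wheel. Held or straddled with the tool pointing down and the TCP at this point.
- axis (a point): Point on the handwheel's vertical axis at the height of grip (257 mm above the table); does not move.
- platen_face (a point): Centre of the platen's underside; the platen is a green iron plate 170 x 200 mm, 18 mm thick, moving straight up and down.
- work_top (a point): Centre of the top of the plywood board lying on the work, 80 mm above the table; the clearance is the height of platen_face above it.
- hammer: Hammer, 260 mm long, lying beside the press; origin under its middle. Leave alone.
- glass: Small glass cup, 44 mm diameter, 55 mm tall; origin at the centre of its underside. Leave alone.
- scale: Pocket scale, 130 x 75 x 20 mm, origin at the centre of its underside. Leave alone.

How it is judged:
On the way:
1. the wheel runs on by itself (over 0.25 rad/s, opening) with the TCP within 25 mm of the handle's centre and neither fingers nor arm touching the press, 7 s without a break (velocity of joint wheel above 0.25 rad/s and distance between the grasp point and grip below 0.025 m and contact force between each of the fingers, the arm and press below 0.3 N), for 7 s.
At the end, for the whole second after the job is handed in: The wheel is at rest (within 0.08 rad/s), the fingers hold its handle (over 2 N, TCP within 30 mm of the handle's centre), the platen is at least 12 mm (0.5 mm tolerance) above the work, short of the top stop (velocity of joint wheel between -0.08 and 0.08 rad/s and distance between the grasp point and grip below 0.03 m and contact force between the fingers and press above 2 N and z of platen_face in the frame of work_top above 0.0115 m and value of joint wheel below 31 rad); the arm keeps its last pose, push and grip.
It fails at once if the wheel is run up against its top stop (value of joint wheel above 31.1 rad).
It fails at once if something else on the bench is shoved (30 mm) or knocked over (distance of any of hammer, glass, scale from where it was at the start of the episode above 0.03 m or angle between any of hammer, glass, scale's own z axis and vertical above 0.5 rad).
It also fails if it takes over 48 s, if anything falls off the work surface, if the arm or the gripper's body presses on something with over 40 N, if the wrist force passes 120 N, or if a joint passes its speed limit or range.

## Robot

A 6-joint arm with a two-finger parallel gripper is mounted at the origin on the work surface. World frame = base frame: x ahead of the robot, y to its left, z up, the work surface at z = 0. Lengths are in m, angles in rad, forces in N, time in s.
With the tool pointing down it reaches from about 0.25 to 0.725 m from the base axis. Payload 4 kg.
Tool frame: the origin (TCP) lies between the finger pads, 19 mm behind the fingertips; this is the grasp point; z points along the fingers, y is the line along which they close (so a half turn about z gives the same grasp; the last joint's range is limited). The gripper opens to 85 mm and grips with 20 to 120 N. Pads are 22 mm wide; open, the fingers measure 114 mm over their backs; the gripper's body (76 mm by 85 mm) begins 54 mm behind the grasp point. The pads swing forward as they close: fully open they stand 13 mm farther back than shut.
Start: joints at [-1.346, 0.241, 0.005, 1.335, 0, 1.571], TCP at [0.111, -0.487, 0.25] pointing down, gripper open.
Joint ranges: [-2.72, 2.72], [-1.05, 1.87], [-1.09, 1.28], [-1.99, 2.15], [-1.42, 1.44], [-3.14, 3.14]. Speed limits (rad/s): [2.79, 2.79, 3.14, 3.14, 3.14, 3.14].

## Interface

Orientations are given as a unit quaternion [x, y, z, w].
In Python, from workcell import * gives the robot as it stands. The module is installed in compiled form; this text tells all that it offers.
- The arm moves only by the tool send_rows, never from a script. Its argument "steps" is text: rows parted by semicolons, each of 7 numbers parted by spaces: the opening, from -1 (shut) to 1 (fully open), then the shift along the world's x, y, z in m, then the turn, a rotation vector about the world's x, y, z in rad. A call has exactly 5 rows; each row shifts and turns the commanded pose from where the row before left it; what a row does not reach is not made up. A row lasts 1/12 s, in which the tool goes at most 41.7 mm and 7.16 degrees, less where a joint would pass 70% of its speed; a pose out of reach is approached as far as the arm can. A call is refused whole if a number of a shift passes 0.0417 or a number of a turn 0.125, either way. A call with a gripper value outside its range is refused whole. The fingers move at their own pace and stop on an object; the grip force is fixed at half the most. Time passes only in rows, so rows that do not move let the fingers close, or fill a call up. It gives the time, the measured TCP pose, the force, the opening and the grip force at its end, in the units of the state.
- get_obs(): the state, without advancing time (a new reading comes with each control period).
- camera(name): name is "scene" or "top" or "wrist"; returns a dict with "frame" (480x640x3 uint8, red, green, blue), "range_z" (480x640 float32, m along the optical axis (not along the pixel's ray), 0 where there is no reading), "camera_matrix" (3x3 intrinsics, pixels), "k1" (the pictures are not rectified: a ray, as slopes to the right and down, at radius r is drawn at 1 + k1 r^2 times it, then the intrinsics apply), "extrinsics" (4x4, takes a point from world to camera coordinates); the wrist camera has in their place "T_tool_cam" (4x4, takes a point from camera to tool coordinates, whose origin is the TCP and whose axes are the flange's). Camera axes: x right, y down, z forward; pixel columns grow to the right and rows downward; lengths in m; the calibration is good to about 2 mm. A picture is of the moment at which its call begins: read the wrist's pose just before it.
- job_done(): hands the job in; it is judged then, once.
The state is a dict: "clock": time; "joint_pos": joint angles; "joint_vel": joint speeds; "tau": joint torques, N m; "eef_pos": TCP position; "tool_rot": TCP orientation; "ft_force": force on the tool from outside, world axes, zero at the start; "ft_torque": the same for the moment, N m; "grip_width": finger opening in m; "grasp_force": force on a finger pad.
Only numpy, scipy, OpenCV 4.12 (cv2) and the standard library are available. Lean on these libraries where they do the work, as an engineer would, in place of code of your own. Each camera call takes 0.05 s, during which the arm holds its last target. There are 200 camera calls.

## Working session

There is one attempt and no reset: what is moved stays moved. The work goes in short steps, Python scripts to look and compute and a tool call to move; the robot and the scene stay as the last step left them, time stands still between calls to the robot, and variables do not carry over. Pictures are saved under pics/ and viewed, at most 10 in all, crops included, and the job is handed in when it is done.

Besides the shell and the picture viewer there is one more tool, called after "Request:" by a JSON object that holds its "fn" and its "kwargs", one argument or row to a line. send_rows: Moves the arm, as the interface text tells. Its arguments: {"type":"object","properties":{"steps":{"type":"string"}},"required":["steps"]}

```bash
mkdir -p pics
cat > h.py <<'E'
from workcell import *
import numpy as np, cv2
def undist(c,u,v):
    K=c["camera_matrix"]; x=(u-K[0,2])/K[0,0]; y=(v-K[1,2])/K[1,1]
    rd=np.hypot(x,y); r=rd
    for _ in range(20): r=rd/(1+c["k1"]*r*r)
    s=np.where(rd>0,r/np.maximum(rd,1e-9),1); return np.stack([x*s,y*s,np.ones_like(x)],-1)
def c2w(c,o=None): return np.linalg.inv(c["extrinsics"])
def points(c):
    v,u=np.mgrid[0:480,0:640].astype(float)
    p=undist(c,u,v)*c["range_z"][...,None]; T=c2w(c)
    return p@T[:3,:3].T+T[:3,3]
def save(c,n): cv2.imwrite("pics/"+n,c["frame"][...,::-1])
E
python3 - <<'E'
from h import *
o=get_obs(); print({k:np.round(v,3) for k,v in o.items()})
for n in("scene","top"):
    c=camera(n); save(c,n+"0.png"); np.save(n+".npy",points(c)); np.save(n+"f.npy",c["frame"]); print(n,c["k1"],np.round(np.linalg.inv(c["extrinsics"]),3).tolist())
E
```

```text
{'clock': np.float64(0.0), 'joint_pos': array([-1.346,  0.241,  0.004,  1.335, -0.   ,  1.571]), 'joint_vel': array([-0.   ,  0.001,  0.001,  0.   ,  0.001,  0.001]), 'tau': array([-0.0000e+00, -3.7232e+01,  2.5241e+01,  1.7000e-02, -0.0000e+00,
        0.0000e+00]), 'eef_pos': array([ 0.111, -0.487,  0.249]), 'tool_rot': array([ 0.994,  0.112, -0.   , -0.001]), 'ft_force': array([ 0.362,  0.628, -0.085]), 'ft_torque': array([-0.001,  0.   , -0.057]), 'grasp_force': np.float64(0.0), 'grip_width': np.float64(0.086)}
scene -0.013983177102178912 [[0.125, 0.649, -0.75, 1.255], [0.992, -0.075, 0.101, -0.043], [0.009, -0.757, -0.653, 0.78], [0.0, 0.0, 0.0, 1.0]]
top -0.04352320001864338 [[0.02, -0.994, 0.111, 0.464], [-1.0, -0.017, 0.024, 0.032], [-0.022, -0.111, -0.994, 1.023], [0.0, 0.0, 0.0, 1.0]]
```

View pics/top0.png

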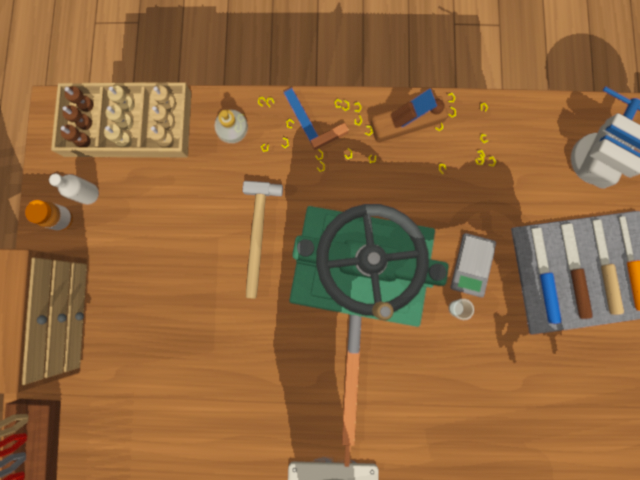

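View pics/scene0.png

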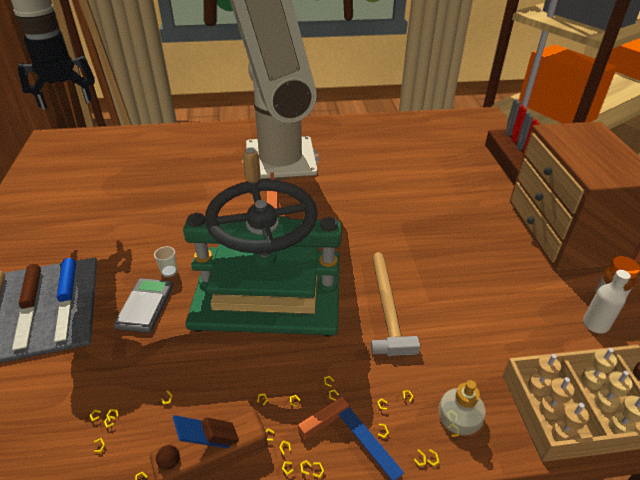

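The top view shows the wheel hub at about (372,258) and the handle at about (384,311). The scale is at (474,263), the glass at (462,309) and the hammer at (257,240). I'll measure the wheel centre and handle from depth.

Run:
```python
from h import *
from scipy.optimize import least_squares
for n in("top","scene"):
    P=np.load(n+".npy"); f=np.load(n+"f.npy").astype(int)
    x,y,z=P[...,0],P[...,1],P[...,2]
    g=(np.abs(x-.47)<.15)&(np.abs(y+.05)<.15)
    m=g&(z>.213)&(z<.228); X=np.c_[x[m],y[m]]
    for it in range(4):
        c0=X.mean(0) if it==0 else s.x[:2]
        s=least_squares(lambda p:np.hypot(X[:,0]-p[0],X[:,1]-p[1])-p[2],[*c0,.09],loss='soft_l1',f_scale=.005)
        r=np.hypot(X[:,0]-s.x[0],X[:,1]-s.x[1]); X=X[np.abs(r-s.x[2])<.02]
    print(n,"rim",s.x,len(X))
    m=g&(z>.24)&(z<.30)
    d=np.hypot(x-s.x[0],y-s.x[1])
    for nm,k in(("hub",m&(d<.04)),("handle",m&(d>.06)),("handletop",m&(d>.06)&(z>.283))):
        if k.any(): q=P[k]; print(nm,k.sum(),q.mean(0).round(4),q.min(0).round(4),q.max(0).round(4))
    for nm,(a,b,c,e) in dict(hammer=(.35,.65,.12,.3),right=(.3,.6,-.30,-.19)).items():
        k=(x>a)&(x<b)&(y>c)&(y<e)&(z>.012)&(z<.1)
        if k.any(): q=P[k]; print(nm,k.sum(),q.min(0).round(3),q.max(0).round(3))
```

```text
top rim [ 0.52356352 -0.0566545   0.08866538] 3762
handle 312 [ 0.4359 -0.0672  0.2837] [ 0.421  -0.0849  0.24  ] [ 0.45   -0.055   0.2957]
handletop 218 [ 0.4354 -0.069   0.2895] [ 0.4214 -0.0821  0.283 ] [ 0.4485 -0.0577  0.2957]
hammer 1017 [0.448 0.165 0.012] [0.65  0.199 0.032]
right 1414 [ 0.415 -0.3    0.012] [ 0.6   -0.19   0.099]
scene rim [ 0.53047869 -0.05733729  0.08862459] 2758
handle 439 [ 0.4439 -0.0694  0.2702] [ 0.4257 -0.0845  0.2409] [ 0.4521 -0.0548  0.2952]
handletop 124 [ 0.4398 -0.0696  0.2891] [ 0.4257 -0.0828  0.2831] [ 0.45   -0.057   0.2952]
hammer 892 [0.447 0.164 0.012] [0.65  0.198 0.03 ]
right 1690 [ 0.411 -0.3    0.012] [ 0.6  -0.19  0.1 ]
```

Request:
{"fn": "send_rows", "kwargs": {
  "steps": "1 0.0217 0.0279 0.02 0 0 0;1 0.0217 0.0279 0.02 0 0 0;1 0.0217 0.0279 0.02 0 0 0;1 0.0217 0.0279 0.02 0 0 0;1 0.0217 0.0279 0.02 0 0 0"
}}

```text
clock: 0.52
eef_pos: [0.2203, -0.3463, 0.3505]
tool_rot: [0.994, 0.112, -0.0, -0.0]
ft_force: [0.8, -0.9, -0.5]
grip_width: 0.0855
grasp_force: 0.0
```

Request:
{"fn": "send_rows", "kwargs": {
  "steps": "1 0.0217 0.0279 0 0 0 0;1 0.0217 0.0279 0 0 0 0;1 0.0217 0.0279 0 0 0 0;1 0.0217 0.0279 0 0 0 0;1 0.0217 0.0279 0 0 0 0"
}}

```text
clock: 0.93
eef_pos: [0.3289, -0.2068, 0.3499]
tool_rot: [0.994, 0.112, -0.0, -0.0]
ft_force: [0.5, -0.5, 0.2]
grip_width: 0.0856
grasp_force: 0.0
```

Run:
```python
from h import *
o=get_obs(); print({k:np.round(v,4).tolist() for k,v in o.items()})
c=camera("wrist"); save(c,"w1.png"); print(c["k1"],c["T_tool_cam"].round(3).tolist(),c["camera_matrix"].round(0).tolist())
```

```text
{'clock': 0.9333, 'joint_pos': [-0.5612, -0.0058, -0.021, 1.5558, -0.0, 2.3559], 'joint_vel': [1.0939, 0.0585, 0.0549, -0.0099, 0.0003, 1.0797], 'tau': [-4.1988, -27.2807, 25.3607, 0.4151, 0.022, -0.8987], 'eef_pos': [0.3289, -0.2068, 0.3499], 'tool_rot': [0.9937, 0.112, -0.0001, -0.0001], 'ft_force': [0.4768, -0.542, 0.2262], 'ft_torque': [-0.0224, -0.0321, 0.0296], 'grasp_force': 0.0, 'grip_width': 0.0856}
-0.014839761287422315 [[-0.0, -0.957, -0.289, 0.074], [1.0, -0.0, 0.0, -0.0], [-0.001, -0.289, 0.957, -0.124], [0.0, 0.0, 0.0, 1.0]] [[341.0, 0.0, 316.0], [0.0, 341.0, 243.0], [0.0, 0.0, 1.0]]
```

View pics/w1.png

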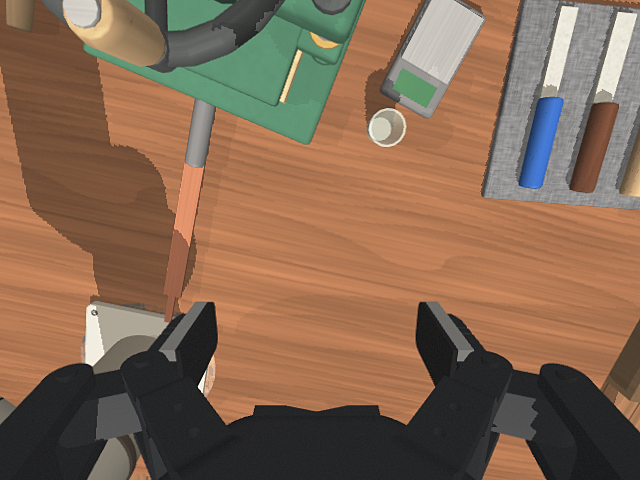

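The wrist view shows the fingers at about (190,340) and (440,340), and the camera looking ahead along tool +x. The handle top is at (82,12). Next I move over the handle, with some yaw to unload joint 6.

Request:
{"fn": "send_rows", "kwargs": {
  "steps": "1 0.0214 0.0276 0 0 0 0.08;1 0.0214 0.0276 0 0 0 0.08;1 0.0214 0.0276 0 0 0 0.08;1 0.0214 0.0276 0 0 0 0.08;1 0.0214 0.0276 0 0 0 0.08"
}}

```text
clock: 1.4
eef_pos: [0.4359, -0.069, 0.3497]
tool_rot: [0.951, 0.309, -0.0, -0.0]
ft_force: [1.1, -1.8, 0.2]
grip_width: 0.0855
grasp_force: 0.0
```

```bash
cat >> h.py <<'E'
from scipy.spatial.transform import Rotation as R
def wpts(c,o):
    v,u=np.mgrid[0:480,0:640].astype(float)
    p=undist(c,u,v)*c["range_z"][...,None]; T=np.eye(4); T[:3,:3]=R.from_quat(o["tool_rot"]).as_matrix(); T[:3,3]=o["eef_pos"]
    T=T@c["T_tool_cam"]; return p@T[:3,:3].T+T[:3,3]
E
python3 - <<'E'
from h import *
o=get_obs(); print(o["eef_pos"].round(4),o["joint_pos"].round(3))
c=camera("wrist"); save(c,"w2.png"); P=wpts(c,o); np.save("w2.npy",P)
x,y,z=np.moveaxis(P,-1,0); d=np.hypot(x-.437,y+.069)
k=(d<.03)&(z>.23)&(z<.31); q=P[k]; print(k.sum(),q.mean(0).round(4),q.min(0).round(4),q.max(0).round(4))
k&=z>.282;q=P[k]; print(k.sum(),np.round(q.mean(0),4),np.round(q.min(0),4),np.round(q.max(0),4)); v,u=np.where(k); print(u.mean(),v.mean())
E
```

```text
[ 0.4359 -0.069   0.3497] [-0.157  0.102  0.093  1.562 -0.     2.356]
2449 [ 0.4402 -0.0664  0.2802] [ 0.4224 -0.0845  0.2363] [ 0.4504 -0.0549  0.2947]
1550 [ 0.4377 -0.0681  0.2895] [ 0.4229 -0.0826  0.282 ] [ 0.4492 -0.0558  0.2947]
316.3509677419355 270.0154838709677
```

View pics/w2.png

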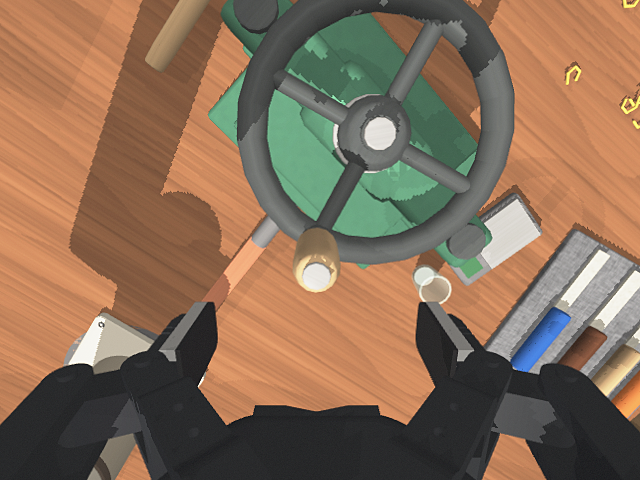

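The handle top is at (316,272), centred between the fingers. The screw end is at (380,133). Descend now.

Request:
{"fn": "send_rows", "kwargs": {
  "steps": "1 0 0 -0.02 0 0 0;1 0 0 -0.02 0 0 0;1 0 0 -0.02 0 0 0;1 0 0 -0.02 0 0 0;1 0 0 -0.0127 0 0 0"
}}

```text
clock: 1.87
eef_pos: [0.4341, -0.0705, 0.2549]
tool_rot: [0.952, 0.307, -0.002, -0.001]
ft_force: [-0.3, -0.7, 0.2]
grip_width: 0.0859
grasp_force: 0.0
```

Run:
```python
from h import *
from scipy.optimize import least_squares
P=np.load("w2.npy"); print(P[133,380])
f=cv2.imread("pics/w2.png"); q=P[118:148,365:395].reshape(-1,3); w=f[118:148,365:395].reshape(-1,3).min(1)>180; print("screw",w.sum(),q[w].mean(0))
x,y,z=np.moveaxis(P,-1,0)
for hub0 in [(.525,-.057)]:
    d=np.hypot(x-hub0[0],y-hub0[1]); m=(z>.215)&(z<.228)&(d>.07)&(d<.11)
    X=np.c_[x[m],y[m]]
    s=least_squares(lambda p:np.hypot(X[:,0]-p[0],X[:,1]-p[1])-p[2],[*hub0,.09],loss='soft_l1',f_scale=.003); print("rim",s.x,m.sum())
# can the handle be seen by the wrist camera when straddled?
o=get_obs(); print(o["eef_pos"].round(4),o["ft_force"].round(2))
c=camera("wrist"); save(c,"w3.png"); Q=wpts(c,o)
a,b,e=np.moveaxis(Q,-1,0); k=(np.hypot(a-.436,b+.069)<.03)&(e>.282)&(e<.31)
v,u=np.where(k); print(k.sum(),u.mean(),v.mean(),Q[k].mean(0),Q[k].min(0),Q[k].max(0))
```

```text
[ 0.52463221 -0.05728415  0.23630124]
screw 759 [ 0.52435799 -0.05690865  0.23716306]
rim [ 0.52293686 -0.05740682  0.08635318] 21377
[ 0.4341 -0.0705  0.2549] [-0.32 -0.69  0.15]
5167 315.7464679698084 370.22295335784787 [ 0.43930902 -0.06688722  0.29001339] [ 0.42350732 -0.08221301  0.28201029] [ 0.4516579  -0.05216007  0.30999635]
```

View pics/w3.png

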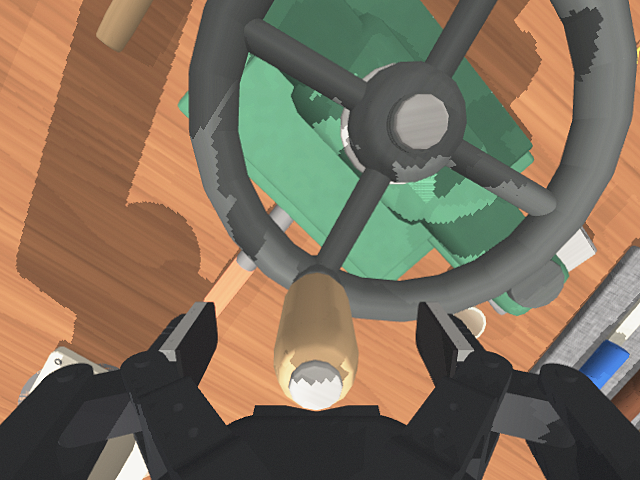

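The handle is centred between the open fingers at about (316,370). Close on it.

Request:
{"fn": "send_rows", "kwargs": {
  "steps": "-1 0 0 0 0 0 0;-1 0 0 0 0 0 0;-1 0 0 0 0 0 0;-1 0 0 0 0 0 0;-1 0 0 0 0 0 0"
}}

```text
clock: 2.33
eef_pos: [0.4359, -0.0707, 0.2586]
tool_rot: [0.952, 0.307, 0.001, 0.001]
ft_force: [-2.1, 1.2, 1.8]
grip_width: 0.0286
grasp_force: 59.1
```

```bash
cat > plan.py <<'E'
# plan.py grip w0 x0 y0 i1 i2 ... : phase increments per row, first target phase = from (x0,y0)'s phase unless given
import sys,numpy as np
C=np.array([.5245,-.057]); r=.09
def plan(grips,ph,incs,xy):
    out=[];xy=np.array(xy)
    for n,(g,i) in enumerate(zip(grips,incs)):
        ph+=i; t=C+r*np.array([np.cos(ph),np.sin(ph)]); d=np.round(t-xy,4); xy=xy+d
        out.append(f"{g} {d[0]:.4f} {d[1]:.4f} 0 0 0 0")
        if n%5==4: print("; ".join(out),"| ph %.3f xy %.4f %.4f"%(ph,*xy)); out=[]
E
python3 - <<'E'
from h import *
from plan import *
o=get_obs(); print(o["clock"],o["eef_pos"],o["ft_force"].round(2),o["grip_width"],o["grasp_force"])
inc=[.02*k for k in range(1,10)]+[.19]*11
plan([-1]*13+[1]*7,np.arctan2(-.012,-.0885),inc,[.436,-.069])
E
```

```text
2.3333 [ 0.4358726  -0.07066818  0.25860417] [-2.06  1.22  1.82] 0.028561890825398725 59.075157791376114
-1 -0.0004 -0.0019 0 0 0 0; -1 0.0006 -0.0035 0 0 0 0; -1 0.0012 -0.0053 0 0 0 0; -1 0.0021 -0.0069 0 0 0 0; -1 0.0034 -0.0083 0 0 0 0 | ph -2.707 xy 0.4429 -0.0949
-1 0.0051 -0.0095 0 0 0 0; -1 0.0074 -0.0102 0 0 0 0; -1 0.0100 -0.0103 0 0 0 0; -1 0.0131 -0.0095 0 0 0 0; -1 0.0155 -0.0073 0 0 0 0 | ph -1.917 xy 0.4940 -0.1417
-1 0.0165 -0.0042 0 0 0 0; -1 0.0171 -0.0010 0 0 0 0; -1 0.0169 0.0021 0 0 0 0; 1 0.0162 0.0054 0 0 0 0; 1 0.0149 0.0083 0 0 0 0 | ph -0.967 xy 0.5756 -0.1311
1 0.0131 0.0110 0 0 0 0; 1 0.0107 0.0133 0 0 0 0; 1 0.0081 0.0150 0 0 0 0; 1 0.0051 0.0163 0 0 0 0; 1 0.0019 0.0170 0 0 0 0 | ph -0.017 xy 0.6145 -0.0585
```

Request:
{"fn": "send_rows", "kwargs": {
  "steps": "-1 -0.0004 -0.0019 0 0 0 0; -1 0.0006 -0.0035 0 0 0 0; -1 0.0012 -0.0053 0 0 0 0; -1 0.0021 -0.0069 0 0 0 0; -1 0.0034 -0.0083 0 0 0 0"
}}

```text
clock: 2.75
eef_pos: [0.4439, -0.0966, 0.2586]
tool_rot: [0.951, 0.308, 0.002, 0.001]
ft_force: [4.8, 2.7, 4.6]
grip_width: 0.0284
grasp_force: 59.5
```

Request:
{"fn": "send_rows", "kwargs": {
  "steps": "-1 0.0051 -0.0095 0 0 0 0; -1 0.0074 -0.0102 0 0 0 0; -1 0.0100 -0.0103 0 0 0 0; -1 0.0131 -0.0095 0 0 0 0; -1 0.0155 -0.0073 0 0 0 0"
}}

```text
clock: 3.17
eef_pos: [0.4954, -0.1422, 0.2585]
tool_rot: [0.951, 0.308, 0.003, -0.001]
ft_force: [4.1, 11.6, 8.4]
grip_width: 0.0289
grasp_force: 59.9
```

Request:
{"fn": "send_rows", "kwargs": {
  "steps": "-1 0.0165 -0.0042 0 0 0 0; -1 0.0171 -0.0010 0 0 0 0; -1 0.0169 0.0021 0 0 0 0; 1 0.0162 0.0054 0 0 0 0; 1 0.0149 0.0083 0 0 0 0"
}}

```text
clock: 3.58
eef_pos: [0.5754, -0.1334, 0.2565]
tool_rot: [0.952, 0.307, -0.001, 0.0]
ft_force: [0.3, -0.6, 0.0]
grip_width: 0.0514
grasp_force: 0.0
```

Request:
{"fn": "send_rows", "kwargs": {
  "steps": "1 0.0131 0.0110 0 0 0 0; 1 0.0107 0.0133 0 0 0 0; 1 0.0081 0.0150 0 0 0 0; 1 0.0051 0.0163 0 0 0 0; 1 0.0019 0.0170 0 0 0 0"
}}

```text
clock: 4.0
eef_pos: [0.6141, -0.0603, 0.2557]
tool_rot: [0.952, 0.307, -0.001, -0.0]
ft_force: [-1.0, 0.5, -0.3]
grip_width: 0.0855
grasp_force: 0.0
```

```bash
cat > est.py <<'E'
from h import *
from plan import *
def est(show=None):
    o=get_obs(); c=camera("wrist"); P=wpts(c,o)
    if show: save(c,show)
    x,y,z=np.moveaxis(P,-1,0); d=np.hypot(x-C[0],y-C[1])
    k=(d>.05)&(d<.13)&(z>.245)&(z<.298)&(np.hypot(x-o["eef_pos"][0],y-o["eef_pos"][1])<.07)
    f=c["frame"].astype(int); top=k&(z>.282); br=k&(f[...,0]-f[...,2]>25)
    res=[]
    for m in(top,br):
        q=P[m]
        if len(q)>50:
            h=(np.percentile(q,1,axis=0)+np.percentile(q,99,axis=0))/2; res.append(h); print(len(q),h.round(4),"ph %.3f r %.4f"%(np.arctan2(h[1]-C[1],h[0]-C[0]),np.hypot(*(h[:2]-C))))
        else: print(len(q))
    e=o["eef_pos"]; print("t %.3f tcp"%o["clock"],e.round(4),"ph %.3f"%np.arctan2(e[1]-C[1],e[0]-C[0]),"F",o["ft_force"].round(2),"w",o["grip_width"].round(4),o["grasp_force"],"j",o["joint_pos"].round(2))
E
python3 -c "
from est import *
est('s1.png')"
```

```text
7019 [ 0.6166 -0.0488  0.2899] ph 0.088 r 0.0924
6400 [ 0.6174 -0.0615  0.268 ] ph -0.048 r 0.0930Traceback (most recent call last):
  File "<string>", line 3, in <module>
    est('s1.png')
    ~~~^^^^^^^^^^
  File "est.py", line 15, in est
    e=o["eef_pos"]; print("t %.3f tcp"%o["clock"],e.round(4),"ph %.3f"%np.arctan2(e[1]-C[1],e[0]-C[0]),"F",o["ft_force"].round(2),"w",o["grip_width"].round(4),o["grasp_force"],"j",o["joint_pos"].round(2))
                                                                                                                                      ^^^^^^^^^^^^^^^^^^^^^
AttributeError: 'float' object has no attribute 'round'
```

View pics/s1.png

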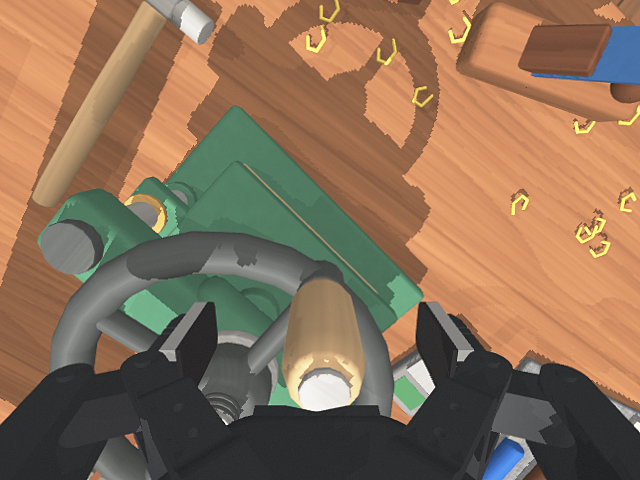

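The fingers are clear of the handle on both sides, with the handle at about (325,350). The wheel is running freely at about 2.1 rad/s. I'll fix the estimator and keep following.

```bash
sed -i 's/C=np.array(\[.5245/C=np.array([.525/' plan.py
sed -i 's/o\["grip_width"\].round(4)/round(o["grip_width"],4)/; s/top=k&(z>.282)/top=k\&(z>.285)\&(f.max(-1)>110)/' est.py
python3 -c "
from plan import *
plan([1]*5,-.017,[.25,.18,.18,.18,.18],[.6145,-.0585])"
```

```text
1 -0.0019 0.0223 0 0 0 0; 1 -0.0052 0.0153 0 0 0 0; 1 -0.0078 0.0142 0 0 0 0; 1 -0.0102 0.0125 0 0 0 0; 1 -0.0123 0.0106 0 0 0 0 | ph 0.953 xy 0.5771 0.0164
```

Request:
{"fn": "send_rows", "kwargs": {
  "steps": "1 -0.0019 0.0223 0 0 0 0; 1 -0.0052 0.0153 0 0 0 0; 1 -0.0078 0.0142 0 0 0 0; 1 -0.0102 0.0125 0 0 0 0; 1 -0.0123 0.0106 0 0 0 0"
}}

```text
clock: 4.47
eef_pos: [0.5757, 0.0155, 0.2565]
tool_rot: [0.952, 0.308, -0.001, -0.0]
ft_force: [-0.1, -0.4, -0.2]
grip_width: 0.0858
grasp_force: 0.0
```

```bash
python3 -c "
from est import *
est('s2.png')
plan([1]*5,.953,[.25,.177,.177,.177,.177],[.5771,.0164])"
```

```text
4605 [0.5847 0.0218 0.2896] ph 0.923 r 0.0988
6254 [0.574  0.0327 0.2681] ph 1.071 r 0.1022
t 4.467 tcp [0.5757 0.0155 0.2565] ph 0.960 F [-0.08 -0.38 -0.21] w 0.0858 0.0 j [ 0.03  0.39  0.23  1.41 -0.    2.54]
1 -0.0197 0.0106 0 0 0 0; 1 -0.0153 0.0044 0 0 0 0; 1 -0.0159 0.0016 0 0 0 0; 1 -0.0158 -0.0012 0 0 0 0; 1 -0.0154 -0.0040 0 0 0 0 | ph 1.911 xy 0.4950 0.0278
```

View pics/s2.png

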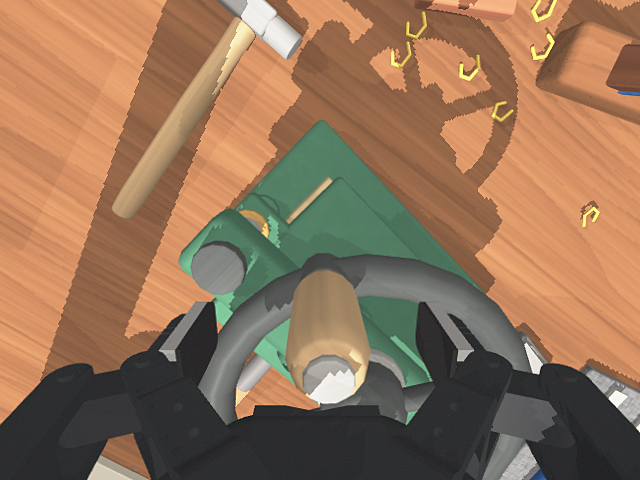

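The handle top is at about (333,378), about 5 mm off-centre and lagging slightly. I'll tighten the estimator, using the tool-frame far edge plus the side midline, and plan the next call.

```bash
cat > est.py <<'E'
from h import *
from plan import *
def est(show=None):
    o=get_obs(); c=camera("wrist")
    if show: save(c,show)
    v,u=np.mgrid[0:480,0:640].astype(float); T=c["T_tool_cam"]
    P=(undist(c,u,v)*c["range_z"][...,None])@T[:3,:3].T+T[:3,3]
    e=o["eef_pos"]; f=c["frame"].astype(int); h=e[2]-P[...,2]
    m=(h>.285)&(h<.30)&(f.max(-1)>110)&(np.abs(P[...,1])<.033)&(np.abs(P[...,0])<.045)
    q=P[m]; lo,hi=np.percentile(q,[1,99],axis=0); t=np.array([hi[0]-.0135,(lo[1]+hi[1])/2,0])
    p=e+R.from_quat(o["tool_rot"]).apply(t)
    ang=lambda p:np.arctan2(p[1]-C[1],p[0]-C[0])
    print(m.sum(),"off_tool",t[:2].round(4),"yext",(hi-lo)[1].round(4),"handle",p[:2].round(4),"ph %.3f r %.4f"%(ang(p),np.hypot(*(p[:2]-C))),"| t %.3f tcp"%o["clock"],e.round(4),"ph %.3f"%ang(e),"F",o["ft_force"].round(1),"g %.4f %.1f"%(o["grip_width"],o["grasp_force"]),"j6 %.2f"%o["joint_pos"][5])
E
python3 -c "
from est import *
plan([1]*5,.953,[.23,.17,.17,.17,.17],[.5771,.0164])"
```

```text
1 -0.0181 0.0099 0 0 0 0; 1 -0.0146 0.0046 0 0 0 0; 1 -0.0151 0.0020 0 0 0 0; 1 -0.0153 -0.0006 0 0 0 0; 1 -0.0149 -0.0031 0 0 0 0 | ph 1.863 xy 0.4991 0.0292
```

Request:
{"fn": "send_rows", "kwargs": {
  "steps": "1 -0.0181 0.0099 0 0 0 0; 1 -0.0146 0.0046 0 0 0 0; 1 -0.0151 0.0020 0 0 0 0; 1 -0.0153 -0.0006 0 0 0 0; 1 -0.0149 -0.0031 0 0 0 0"
}}

```text
clock: 4.93
eef_pos: [0.4973, 0.0276, 0.2569]
tool_rot: [0.951, 0.308, -0.001, 0.0]
ft_force: [0.2, -0.3, 0.1]
grip_width: 0.0858
grasp_force: 0.0
```

```bash
python3 -c "
from est import *
est('s3.png')
plan([1]*5,1.863,[.21,.165,.165,.165,.165],[.4991,.0292])"
```

```text
4208 off_tool [0.0026 0.0005] yext 0.0235 handle [0.4998 0.0288] ph 1.857 r 0.0894 | t 4.933 tcp [0.4973 0.0276 0.2569] ph 1.887 F [ 0.2 -0.3  0.1] g 0.0858 0.0 j6 2.57
1 -0.0174 -0.0073 0 0 0 0; 1 -0.0124 -0.0082 0 0 0 0; 1 -0.0108 -0.0101 0 0 0 0; 1 -0.0091 -0.0118 0 0 0 0; 1 -0.0070 -0.0130 0 0 0 0 | ph 2.733 xy 0.4424 -0.0212
```

```bash
python3 -c "
from est import *
plan([1]*10,1.863,[.25,.17,.17,.17,.17]+[.164]*5,[.4991,.0292])"
```

```text
1 -0.0205 -0.0091 0 0 0 0; 1 -0.0124 -0.0090 0 0 0 0; 1 -0.0107 -0.0109 0 0 0 0; 1 -0.0087 -0.0126 0 0 0 0; 1 -0.0064 -0.0139 0 0 0 0 | ph 2.793 xy 0.4404 -0.0263
1 -0.0039 -0.0142 0 0 0 0; 1 -0.0015 -0.0146 0 0 0 0; 1 0.0009 -0.0148 0 0 0 0; 1 0.0033 -0.0143 0 0 0 0; 1 0.0056 -0.0137 0 0 0 0 | ph 3.613 xy 0.4448 -0.0979
```

Request:
{"fn": "send_rows", "kwargs": {
  "steps": "1 -0.0205 -0.0091 0 0 0 0; 1 -0.0124 -0.0090 0 0 0 0; 1 -0.0107 -0.0109 0 0 0 0; 1 -0.0087 -0.0126 0 0 0 0; 1 -0.0064 -0.0139 0 0 0 0"
}}

```text
clock: 5.4
eef_pos: [0.4389, -0.0285, 0.2572]
tool_rot: [0.952, 0.308, -0.0, 0.0]
ft_force: [-0.3, 0.4, 0.4]
grip_width: 0.0858
grasp_force: 0.0
```

Request:
{"fn": "send_rows", "kwargs": {
  "steps": "1 -0.0039 -0.0142 0 0 0 0; 1 -0.0015 -0.0146 0 0 0 0; 1 0.0009 -0.0148 0 0 0 0; 1 0.0033 -0.0143 0 0 0 0; 1 0.0056 -0.0137 0 0 0 0"
}}

```text
clock: 5.82
eef_pos: [0.4438, -0.1006, 0.2573]
tool_rot: [0.952, 0.307, -0.0, 0.0]
ft_force: [0.3, 0.2, -0.4]
grip_width: 0.085
grasp_force: 0.0
```

```bash
python3 -c "
from est import *
est('s4.png')
plan([1]*10,3.613,[.25]+[.16]*9,[.4448,-.0979])"
```

```text
4199 off_tool [ 0.003 -0.011] yext 0.0235 handle [ 0.4398 -0.0899] ph -2.773 r 0.0913 | t 5.817 tcp [ 0.4438 -0.1006  0.2573] ph -2.649 F [ 0.3  0.2 -0.4] g 0.0850 0.0 j6 2.29
1 0.0126 -0.0185 0 0 0 0; 1 0.0104 -0.0100 0 0 0 0; 1 0.0117 -0.0083 0 0 0 0; 1 0.0130 -0.0062 0 0 0 0; 1 0.0138 -0.0041 0 0 0 0 | ph 4.503 xy 0.5063 -0.1450
1 0.0143 -0.0019 0 0 0 0; 1 0.0143 0.0005 0 0 0 0; 1 0.0142 0.0027 0 0 0 0; 1 0.0135 0.0049 0 0 0 0; 1 0.0125 0.0070 0 0 0 0 | ph 5.303 xy 0.5751 -0.1318
```

```bash
python3 -c "
from est import *
plan([1]*10,3.613,[.142]*5+[.135]*5,[.4448,-.0979])"
```

```text
1 0.0066 -0.0109 0 0 0 0; 1 0.0081 -0.0099 0 0 0 0; 1 0.0094 -0.0087 0 0 0 0; 1 0.0105 -0.0072 0 0 0 0; 1 0.0114 -0.0057 0 0 0 0 | ph 4.323 xy 0.4908 -0.1403
1 0.0116 -0.0038 0 0 0 0; 1 0.0119 -0.0023 0 0 0 0; 1 0.0121 -0.0006 0 0 0 0; 1 0.0121 0.0010 0 0 0 0; 1 0.0119 0.0026 0 0 0 0 | ph 4.998 xy 0.5504 -0.1434
```

Request:
{"fn": "send_rows", "kwargs": {
  "steps": "1 0.0066 -0.0109 0 0 0 0; 1 0.0081 -0.0099 0 0 0 0; 1 0.0094 -0.0087 0 0 0 0; 1 0.0105 -0.0072 0 0 0 0; 1 0.0114 -0.0057 0 0 0 0"
}}

```text
clock: 6.28
eef_pos: [0.4907, -0.1426, 0.2571]
tool_rot: [0.952, 0.307, -0.0, 0.0]
ft_force: [0.4, 0.4, -0.0]
grip_width: 0.0855
grasp_force: 0.0
```

Request:
{"fn": "send_rows", "kwargs": {
  "steps": "1 0.0116 -0.0038 0 0 0 0; 1 0.0119 -0.0023 0 0 0 0; 1 0.0121 -0.0006 0 0 0 0; 1 0.0121 0.0010 0 0 0 0; 1 0.0119 0.0026 0 0 0 0"
}}

```text
clock: 6.7
eef_pos: [0.5506, -0.1454, 0.2569]
tool_rot: [0.952, 0.307, -0.0, -0.0]
ft_force: [0.0, 0.2, 0.5]
grip_width: 0.0855
grasp_force: 0.0
```

```bash
python3 -c "
from est import *
est('s5.png')
plan([1]*10,4.998,[.13]*5+[.12]*5,[.5504,-.1434])"
```

```text
4184 off_tool [ 0.002  -0.0008] yext 0.0236 handle [ 0.5517 -0.1435] ph -1.271 r 0.0906 | t 6.700 tcp [ 0.5506 -0.1454  0.2569] ph -1.289 F [0.  0.2 0.5] g 0.0855 0.0 j6 2.26
1 0.0109 0.0041 0 0 0 0; 1 0.0104 0.0054 0 0 0 0; 1 0.0096 0.0067 0 0 0 0; 1 0.0086 0.0079 0 0 0 0; 1 0.0075 0.0089 0 0 0 0 | ph 5.648 xy 0.5974 -0.1104
1 0.0059 0.0091 0 0 0 0; 1 0.0048 0.0097 0 0 0 0; 1 0.0035 0.0101 0 0 0 0; 1 0.0023 0.0106 0 0 0 0; 1 0.0010 0.0107 0 0 0 0 | ph 6.248 xy 0.6149 -0.0602
```

```bash
python3 -c "
from est import *
plan([1]*10,4.998,[.2]+[.14]*4+[.126]*5,[.5504,-.1434])"
```

```text
1 0.0166 0.0068 0 0 0 0; 1 0.0107 0.0066 0 0 0 0; 1 0.0097 0.0081 0 0 0 0; 1 0.0084 0.0094 0 0 0 0; 1 0.0071 0.0104 0 0 0 0 | ph 5.758 xy 0.6029 -0.1021
1 0.0050 0.0101 0 0 0 0; 1 0.0038 0.0107 0 0 0 0; 1 0.0023 0.0111 0 0 0 0; 1 0.0010 0.0113 0 0 0 0; 1 -0.0005 0.0113 0 0 0 0 | ph 6.388 xy 0.6145 -0.0476
```

Request:
{"fn": "send_rows", "kwargs": {
  "steps": "1 0.0166 0.0068 0 0 0 0; 1 0.0107 0.0066 0 0 0 0; 1 0.0097 0.0081 0 0 0 0; 1 0.0084 0.0094 0 0 0 0; 1 0.0071 0.0104 0 0 0 0"
}}

```text
clock: 7.17
eef_pos: [0.6028, -0.1032, 0.2569]
tool_rot: [0.952, 0.307, -0.0, -0.0]
ft_force: [0.1, 0.9, -0.2]
grip_width: 0.0855
grasp_force: 0.0
```

Request:
{"fn": "send_rows", "kwargs": {
  "steps": "1 0.0050 0.0101 0 0 0 0; 1 0.0038 0.0107 0 0 0 0; 1 0.0023 0.0111 0 0 0 0; 1 0.0010 0.0113 0 0 0 0; 1 -0.0005 0.0113 0 0 0 0"
}}

```text
clock: 7.58
eef_pos: [0.6139, -0.0478, 0.2573]
tool_rot: [0.952, 0.307, -0.0, -0.0]
ft_force: [-0.3, -0.3, 0.3]
grip_width: 0.0851
grasp_force: 0.0
```

```bash
python3 -c "
from est import *
est('s6.png')
plan([1]*15,6.388,[.15]+[.118]*4+[.113]*5+[.107]*5,[.6145,-.0476])"
```

```text
4110 off_tool [ 0.0006 -0.0024] yext 0.0236 handle [ 0.613  -0.0454] ph 0.131 r 0.0888 | t 7.583 tcp [ 0.6139 -0.0478  0.2573] ph 0.104 F [-0.3 -0.3  0.3] g 0.0851 0.0 j6 2.44
1 -0.0024 0.0133 0 0 0 0; 1 -0.0033 0.0101 0 0 0 0; 1 -0.0044 0.0096 0 0 0 0; 1 -0.0056 0.0091 0 0 0 0; 1 -0.0065 0.0083 0 0 0 0 | ph 7.010 xy 0.5923 0.0028
1 -0.0072 0.0072 0 0 0 0; 1 -0.0080 0.0064 0 0 0 0; 1 -0.0086 0.0054 0 0 0 0; 1 -0.0091 0.0044 0 0 0 0; 1 -0.0096 0.0033 0 0 0 0 | ph 7.575 xy 0.5498 0.0295
1 -0.0094 0.0022 0 0 0 0; 1 -0.0096 0.0011 0 0 0 0; 1 -0.0096 0.0001 0 0 0 0; 1 -0.0096 -0.0009 0 0 0 0; 1 -0.0094 -0.0019 0 0 0 0 | ph 8.110 xy 0.5022 0.0301
```

```bash
python3 -c "
from est import *
plan([1]*10,6.388,[.19]+[.136]*4+[.118]*5,[.6145,-.0476])"
```

```text
1 -0.0034 0.0168 0 0 0 0; 1 -0.0043 0.0114 0 0 0 0; 1 -0.0059 0.0107 0 0 0 0; 1 -0.0072 0.0099 0 0 0 0; 1 -0.0085 0.0087 0 0 0 0 | ph 7.122 xy 0.5852 0.0099
1 -0.0083 0.0067 0 0 0 0; 1 -0.0091 0.0056 0 0 0 0; 1 -0.0096 0.0044 0 0 0 0; 1 -0.0101 0.0034 0 0 0 0; 1 -0.0104 0.0021 0 0 0 0 | ph 7.712 xy 0.5377 0.0321
```

Request:
{"fn": "send_rows", "kwargs": {
  "steps": "1 -0.0034 0.0168 0 0 0 0; 1 -0.0043 0.0114 0 0 0 0; 1 -0.0059 0.0107 0 0 0 0; 1 -0.0072 0.0099 0 0 0 0; 1 -0.0085 0.0087 0 0 0 0"
}}

```text
clock: 8.05
eef_pos: [0.5839, 0.0094, 0.2574]
tool_rot: [0.952, 0.307, -0.0, 0.0]
ft_force: [0.1, 0.6, -0.4]
grip_width: 0.0855
grasp_force: 0.0
```

Request:
{"fn": "send_rows", "kwargs": {
  "steps": "1 -0.0083 0.0067 0 0 0 0; 1 -0.0091 0.0056 0 0 0 0; 1 -0.0096 0.0044 0 0 0 0; 1 -0.0101 0.0034 0 0 0 0; 1 -0.0104 0.0021 0 0 0 0"
}}

```text
clock: 8.47
eef_pos: [0.536, 0.0313, 0.2575]
tool_rot: [0.952, 0.308, 0.0, 0.0]
ft_force: [-0.0, 0.8, 0.6]
grip_width: 0.0852
grasp_force: 0.0
```

```bash
python3 -c "
from est import *
est('s7.png')
plan([1]*15,7.712,[.16]+[.114]*4+[.108]*5+[.102]*5,[.5377,.0321])"
```

```text
4106 off_tool [0.0016 0.0016] yext 0.0234 handle [0.5382 0.0309] ph 1.422 r 0.0889 | t 8.467 tcp [0.536  0.0313 0.2575] ph 1.447 F [-0.   0.8  0.6] g 0.0852 0.0 j6 2.57
1 -0.0143 0.0009 0 0 0 0; 1 -0.0102 -0.0008 0 0 0 0; 1 -0.0101 -0.0019 0 0 0 0; 1 -0.0098 -0.0031 0 0 0 0; 1 -0.0094 -0.0041 0 0 0 0 | ph 8.328 xy 0.4839 0.0231
1 -0.0084 -0.0049 0 0 0 0; 1 -0.0078 -0.0058 0 0 0 0; 1 -0.0071 -0.0066 0 0 0 0; 1 -0.0064 -0.0073 0 0 0 0; 1 -0.0056 -0.0079 0 0 0 0 | ph 8.868 xy 0.4486 -0.0094
1 -0.0045 -0.0081 0 0 0 0; 1 -0.0036 -0.0084 0 0 0 0; 1 -0.0027 -0.0088 0 0 0 0; 1 -0.0018 -0.0090 0 0 0 0; 1 -0.0009 -0.0091 0 0 0 0 | ph 9.378 xy 0.4351 -0.0528
```

Request:
{"fn": "send_rows", "kwargs": {
  "steps": "1 -0.0143 0.0009 0 0 0 0; 1 -0.0102 -0.0008 0 0 0 0; 1 -0.0101 -0.0019 0 0 0 0; 1 -0.0098 -0.0031 0 0 0 0; 1 -0.0094 -0.0041 0 0 0 0"
}}

```text
clock: 8.93
eef_pos: [0.4826, 0.0217, 0.2575]
tool_rot: [0.952, 0.308, 0.0, 0.0]
ft_force: [-0.0, 0.6, 0.7]
grip_width: 0.0857
grasp_force: 0.0
```

Request:
{"fn": "send_rows", "kwargs": {
  "steps": "1 -0.0084 -0.0049 0 0 0 0; 1 -0.0078 -0.0058 0 0 0 0; 1 -0.0071 -0.0066 0 0 0 0; 1 -0.0064 -0.0073 0 0 0 0; 1 -0.0056 -0.0079 0 0 0 0"
}}

```text
clock: 9.35
eef_pos: [0.4474, -0.0116, 0.2574]
tool_rot: [0.952, 0.307, 0.0, 0.0]
ft_force: [0.1, 0.4, 0.5]
grip_width: 0.0853
grasp_force: 0.0
```

```bash
python3 -c "
from est import *
est('s8.png')
plan([1]*15,8.868,[.155]+[.105]*4+[.1]*5+[.095]*5,[.4486,-.0094])"
```

```text
4169 off_tool [ 0.0026 -0.0018] yext 0.0234 handle [ 0.4485 -0.0086] ph 2.578 r 0.0905 | t 9.350 tcp [ 0.4474 -0.0116  0.2574] ph 2.612 F [0.1 0.4 0.5] g 0.0853 0.0 j6 2.49
1 -0.0064 -0.0124 0 0 0 0; 1 -0.0033 -0.0089 0 0 0 0; 1 -0.0023 -0.0091 0 0 0 0; 1 -0.0013 -0.0094 0 0 0 0; 1 -0.0003 -0.0094 0 0 0 0 | ph 9.443 xy 0.4350 -0.0586
1 0.0006 -0.0090 0 0 0 0; 1 0.0015 -0.0089 0 0 0 0; 1 0.0024 -0.0087 0 0 0 0; 1 0.0033 -0.0084 0 0 0 0; 1 0.0040 -0.0080 0 0 0 0 | ph 9.943 xy 0.4468 -0.1016
1 0.0046 -0.0072 0 0 0 0; 1 0.0052 -0.0067 0 0 0 0; 1 0.0059 -0.0063 0 0 0 0; 1 0.0064 -0.0056 0 0 0 0; 1 0.0070 -0.0050 0 0 0 0 | ph 10.418 xy 0.4759 -0.1324
```

Request:
{"fn": "send_rows", "kwargs": {
  "steps": "1 -0.0064 -0.0124 0 0 0 0; 1 -0.0033 -0.0089 0 0 0 0; 1 -0.0023 -0.0091 0 0 0 0; 1 -0.0013 -0.0094 0 0 0 0; 1 -0.0003 -0.0094 0 0 0 0"
}}

```text
clock: 9.82
eef_pos: [0.4344, -0.0609, 0.2573]
tool_rot: [0.952, 0.307, 0.0, 0.0]
ft_force: [-0.0, -0.5, 0.3]
grip_width: 0.085
grasp_force: 0.0
```

Request:
{"fn": "send_rows", "kwargs": {
  "steps": "1 0.0006 -0.0090 0 0 0 0; 1 0.0015 -0.0089 0 0 0 0; 1 0.0024 -0.0087 0 0 0 0; 1 0.0033 -0.0084 0 0 0 0; 1 0.0040 -0.0080 0 0 0 0"
}}

```text
clock: 10.23
eef_pos: [0.4467, -0.104, 0.2573]
tool_rot: [0.952, 0.307, 0.0, 0.0]
ft_force: [0.1, -0.1, -0.1]
grip_width: 0.0855
grasp_force: 0.0
```

```bash
python3 -c "
from est import *
est('s9.png')
plan([1]*15,9.943,[.13]+[.092]*4+[.088]*5+[.084]*5,[.4468,-.1016])"
```

```text
4128 off_tool [ 0.0008 -0.0068] yext 0.0236 handle [ 0.4433 -0.098 ] ph -2.676 r 0.0914 | t 10.233 tcp [ 0.4467 -0.104   0.2573] ph -2.601 F [ 0.1 -0.1 -0.1] g 0.0855 0.0 j6 2.29
1 0.0065 -0.0097 0 0 0 0; 1 0.0053 -0.0064 0 0 0 0; 1 0.0058 -0.0058 0 0 0 0; 1 0.0064 -0.0053 0 0 0 0; 1 0.0068 -0.0047 0 0 0 0 | ph 10.441 xy 0.4776 -0.1335
1 0.0069 -0.0039 0 0 0 0; 1 0.0072 -0.0032 0 0 0 0; 1 0.0075 -0.0026 0 0 0 0; 1 0.0077 -0.0020 0 0 0 0; 1 0.0078 -0.0012 0 0 0 0 | ph 10.881 xy 0.5147 -0.1464
1 0.0075 -0.0006 0 0 0 0; 1 0.0076 0.0001 0 0 0 0; 1 0.0075 0.0007 0 0 0 0; 1 0.0075 0.0014 0 0 0 0; 1 0.0073 0.0020 0 0 0 0 | ph 11.301 xy 0.5521 -0.1428
```

```bash
python3 -c "
from est import *
plan([1]*10,9.943,[.091]*5+[.084]*5,[.4468,-.1016])"
```

```text
1 0.0044 -0.0069 0 0 0 0; 1 0.0050 -0.0065 0 0 0 0; 1 0.0055 -0.0060 0 0 0 0; 1 0.0061 -0.0055 0 0 0 0; 1 0.0066 -0.0049 0 0 0 0 | ph 10.398 xy 0.4744 -0.1314
1 0.0064 -0.0040 0 0 0 0; 1 0.0067 -0.0034 0 0 0 0; 1 0.0070 -0.0029 0 0 0 0; 1 0.0072 -0.0022 0 0 0 0; 1 0.0074 -0.0017 0 0 0 0 | ph 10.818 xy 0.5091 -0.1456
```

Request:
{"fn": "send_rows", "kwargs": {
  "steps": "1 0.0044 -0.0069 0 0 0 0; 1 0.0050 -0.0065 0 0 0 0; 1 0.0055 -0.0060 0 0 0 0; 1 0.0061 -0.0055 0 0 0 0; 1 0.0066 -0.0049 0 0 0 0"
}}

```text
clock: 10.7
eef_pos: [0.4745, -0.1334, 0.2573]
tool_rot: [0.952, 0.307, 0.0, 0.0]
ft_force: [-0.5, -0.2, 0.1]
grip_width: 0.0854
grasp_force: 0.0
```

Request:
{"fn": "send_rows", "kwargs": {
  "steps": "1 0.0064 -0.0040 0 0 0 0; 1 0.0067 -0.0034 0 0 0 0; 1 0.0070 -0.0029 0 0 0 0; 1 0.0072 -0.0022 0 0 0 0; 1 0.0074 -0.0017 0 0 0 0"
}}

```text
clock: 11.12
eef_pos: [0.5093, -0.1472, 0.2572]
tool_rot: [0.952, 0.307, -0.0, -0.0]
ft_force: [0.1, 0.1, -0.3]
grip_width: 0.0852
grasp_force: 0.0
```

```bash
python3 -c "
from est import *
est('s10.png')
plan([1]*5+[-1]*10,10.818,[.11]+[.08]*4+[.074]*5+[.06,.04,.02,.01,0],[.5091,-.1456])"
```

```text
4074 off_tool [-0.001  -0.0015] yext 0.0236 handle [ 0.5075 -0.1466] ph -1.763 r 0.0912 | t 11.117 tcp [ 0.5093 -0.1472  0.2572] ph -1.743 F [ 0.1  0.1 -0.3] g 0.0852 0.0 j6 2.24
1 0.0098 -0.0012 0 0 0 0; 1 0.0072 -0.0002 0 0 0 0; 1 0.0072 0.0004 0 0 0 0; 1 0.0071 0.0009 0 0 0 0; 1 0.0071 0.0016 0 0 0 0 | ph 11.248 xy 0.5475 -0.1441
-1 0.0064 0.0019 0 0 0 0; -1 0.0062 0.0023 0 0 0 0; -1 0.0060 0.0028 0 0 0 0; -1 0.0058 0.0033 0 0 0 0; -1 0.0056 0.0037 0 0 0 0 | ph 11.618 xy 0.5775 -0.1301
-1 0.0043 0.0033 0 0 0 0; -1 0.0027 0.0023 0 0 0 0; -1 0.0013 0.0012 0 0 0 0; -1 0.0007 0.0006 0 0 0 0; -1 0.0000 -0.0000 0 0 0 0 | ph 11.748 xy 0.5865 -0.1227
```

Request:
{"fn": "send_rows", "kwargs": {
  "steps": "1 0.0098 -0.0012 0 0 0 0; 1 0.0072 -0.0002 0 0 0 0; 1 0.0072 0.0004 0 0 0 0; 1 0.0071 0.0009 0 0 0 0; 1 0.0071 0.0016 0 0 0 0"
}}

```text
clock: 11.58
eef_pos: [0.5476, -0.1454, 0.2573]
tool_rot: [0.952, 0.307, -0.0, -0.0]
ft_force: [0.1, -0.5, -0.4]
grip_width: 0.0853
grasp_force: 0.0
```

Request:
{"fn": "send_rows", "kwargs": {
  "steps": "-1 0.0064 0.0019 0 0 0 0; -1 0.0062 0.0023 0 0 0 0; -1 0.0060 0.0028 0 0 0 0; -1 0.0058 0.0033 0 0 0 0; -1 0.0056 0.0037 0 0 0 0"
}}

```text
clock: 12.0
eef_pos: [0.5771, -0.1302, 0.2577]
tool_rot: [0.952, 0.308, 0.0, -0.001]
ft_force: [3.3, 1.8, -6.5]
grip_width: 0.029
grasp_force: 59.8
```

Request:
{"fn": "send_rows", "kwargs": {
  "steps": "-1 0.0043 0.0033 0 0 0 0; -1 0.0027 0.0023 0 0 0 0; -1 0.0013 0.0012 0 0 0 0; -1 0.0007 0.0006 0 0 0 0; -1 0 0 0 0 0 0"
}}

```text
clock: 12.42
eef_pos: [0.5856, -0.123, 0.2576]
tool_rot: [0.951, 0.308, -0.0, -0.001]
ft_force: [-3.7, 2.6, 3.0]
grip_width: 0.0289
grasp_force: 60.8
```

Request:
{"fn": "send_rows", "kwargs": {
  "steps": "-1 0 0 0 0 0 0;-1 0 0 0 0 0 0;-1 0 0 0 0 0 0;-1 0 0 0 0 0 0;-1 0 0 0 0 0 0"
}}

```text
clock: 12.83
eef_pos: [0.5853, -0.1233, 0.2576]
tool_rot: [0.952, 0.308, -0.0, -0.001]
ft_force: [-3.9, 4.1, 4.4]
grip_width: 0.0286
grasp_force: 60.8
```

```bash
python3 -c "
from est import *
est('e1.png'); est()
c=camera('scene'); save(c,'e2.png')
P=points(c); np.save('e2.npy',P)"
```

```text
4252 off_tool [0.001  0.0105] yext 0.0443 handle [ 0.5922 -0.1312] ph -0.835 r 0.1002 | t 12.833 tcp [ 0.5853 -0.1233  0.2576] ph -0.833 F [-3.9  4.1  4.4] g 0.0286 60.8 j6 2.31
4269 off_tool [0.001  0.0105] yext 0.0443 handle [ 0.5922 -0.1313] ph -0.835 r 0.1002 | t 12.883 tcp [ 0.5853 -0.1233  0.2577] ph -0.833 F [-3.9  3.7  3.2] g 0.0286 60.8 j6 2.31
```

View pics/e2.png

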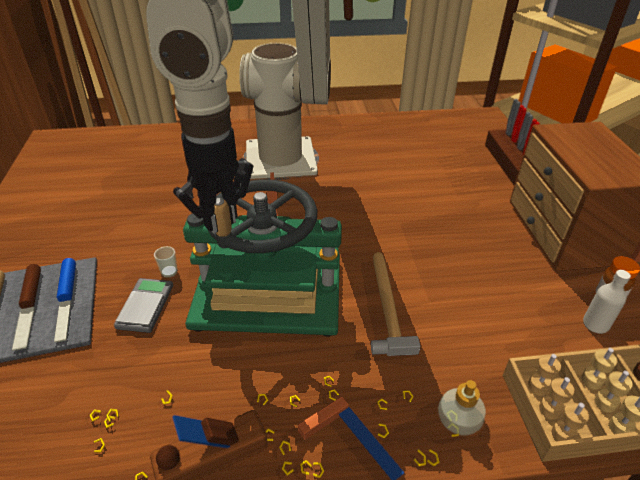

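The fingers hold the handle at about (223,215) and the wheel is at rest. The screw has risen, and the hammer, scale and glass are where they were. By my phase tracking the wheel has turned about 14.7 rad, which is about 16 mm of clearance. Handing in.

```bash
python3 -c "
from workcell import *
print(job_done())"
```

```text
the job is handed in; nothing more can be done
None
```

I handed the job in with the fingers still gripping the handle (about 60 N) and the wheel at rest. The wheel ran free with the open fingers following it for about 8 s, with no sign of contact. It turned about 14.7 rad in all, an estimated 16 mm of platen clearance and well short of the top stop. Nothing else on the bench moved in the final picture, and no verdict came back.

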